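# Clear the label dispenser's deck and hold its tension arm wound up for threading

### The job

Croutons were spilled on the deck of the label dispenser, where they would jam its sprung tension arm: with the bench brush, not with the fingers, sweep all five over the deck's front edge into the steel pan, then stand the brush back on the table on its tufts. After that take the tension arm's upright pin, swing the arm away from you against its spring as far as it goes, and keep holding it at its stop so that a workmate can thread the labels: the program finishes while still holding it there. Leave the two small steel pots where they stand.

Things in the scene. Friction and masses are not known exactly. Their poses are not given: they have to be found in the camera images.
- dispenser: bench label dispenser, fixed: grey housing, flat steel deck 145 (x) by 247 (y) mm, its top 70 mm over the table. Origin on the table under point deck_mid; x points to its rear (away from the robot), y to its left, z up; turned by up to 0.12 rad
- deck_mid (a point): on the deck's top face, axes as the dispenser's. Deck from x = -72.5 (open front edge, no lip) to +72.5, y = -105 to +142 mm. Fixed on it: a label roll, 68 mm across, 38 high, at x 12, y 102; a guide roller, 40 high, at x -48, y 100; the arm's pivot body, 28 across, 54 high, at x 40, y -82, and the arm along the right side. From y = -68 to +67 mm it is free but for the croutons
- pan_floor (a point): middle of the inner floor (3 mm over the table) of the open steel pan fixed under the deck's front edge, axes as the dispenser's, at x = -114.5, y = -8 mm of it. Pan 108 (x) by 176 (y) by 60 mm high, walls 3 mm; its rear wall is tucked 12 mm under the deck's edge, its rim lies 10 mm lower than the deck's top
- tension_pivot (a point): on the vertical hinge axis of the tension arm, at the height of the deck's top face
- tension_pin (a point): grip point of the upright black round pin at the free end of the tension arm, 90 mm from the hinge axis, 56 mm over the deck; pin 12 mm across, free from 37 to 73 mm over the deck. Below it the arm is a cage of two steel plates, 17 mm wide, with two white rollers, 8 to 34 mm over the deck
- tension_arm (a joint): angle of the sprung tension arm, rad. 0 = at rest, pointing to the dispenser's front (-x) along its right side; grows clockwise seen from above, the pin swinging first left (+y), then to the rear (+x); 1.40 = at its stop, pointing nearly left. The spring pushes back with about 3 N at the pin at rest, 8 N at the stop; let go, the arm snaps back to 0
- brush_handle (a point): middle of the bow handle of the loose bench brush (0.13 to 0.21 kg) standing on its tufts, left of the cabinet; y along the brush, z up. Handle bar 16 mm thick (x), 74 long (y), 20 high, its middle 78 mm over the tips of the tufts, 28 mm of air below it. Beech block and stiff tufts 36 (x) by 112 (y) mm, block's top 40 mm over the tips
- brush: the same brush; origin under its middle, at the tips of the tufts
- pot_green (a point): middle (18 mm up) of a loose small steel pot, 70 mm across, 36 mm high, standing on top of the plywood drawer cabinet (168 mm high) that is between brush and dispenser; bystander, so carry things over it at a good height
- pot_crumbs (a point): middle (16 mm up) of a loose small steel pot, 64 mm across, 33 mm high, on the table beside the dispenser, to its left; bystander
- crouton0_mid (a point): centre of a crouton (dry toasted bread, 12 g), 20x17x16 mm, at the start loose on the free part of the deck
- crouton1_mid (a point): centre of a crouton (dry toasted bread, 12 g), 18x19x17 mm, at the start loose on the free part of the deck
- crouton2_mid (a point): centre of a crouton (dry toasted bread, 12 g), 21x16x18 mm, at the start loose on the free part of the deck
- crouton3_mid (a point): centre of a crouton (dry toasted bread, 12 g), 17x18x19 mm, at the start loose on the free part of the deck
- crouton4_mid (a point): centre of a crouton (dry toasted bread, 12 g), 19x17x16 mm, at the start loose on the free part of the deck
- crouton0: the same crouton; origin in the middle of its underside at the start
- crouton1: the same crouton; origin in the middle of its underside at the start
- crouton2: the same crouton; origin in the middle of its underside at the start
- crouton3: the same crouton; origin in the middle of its underside at the start
- crouton4: the same crouton; origin in the middle of its underside at the start

How it is judged:
On the way, in this order (a step that is already met when the one before it is completed fails the run):
1. the brush is held, its tufts down on the deck (contact force between the fingers and brush above 1 N and z of brush in the frame of dispenser between 0.06 and 0.085 m and x of brush in the frame of dispenser between -0.11 and 0.09 m and y of brush in the frame of dispenser between -0.09 and 0.09 m), for 0.1 s.
2. all five croutons are in the pan (x of crouton0_mid in the frame of pan_floor between -0.055 and 0.055 m and y of crouton0_mid in the frame of pan_floor between -0.088 and 0.088 m and z of each of crouton0_mid, crouton1_mid, crouton2_mid, crouton3_mid, crouton4_mid in the frame of pan_floor below 0.05 m and x of crouton1_mid in the frame of pan_floor between -0.055 and 0.055 m and y of crouton1_mid in the frame of pan_floor between -0.088 and 0.088 m and x of crouton2_mid in the frame of pan_floor between -0.055 and 0.055 m and y of crouton2_mid in the frame of pan_floor between -0.088 and 0.088 m and x of crouton3_mid in the frame of pan_floor between -0.055 and 0.055 m and y of crouton3_mid in the frame of pan_floor between -0.088 and 0.088 m and x of crouton4_mid in the frame of pan_floor between -0.055 and 0.055 m and y of crouton4_mid in the frame of pan_floor between -0.088 and 0.088 m), for 0.2 s.
3. the brush stands on the table on its tufts, let go (height (world z) of brush_handle between 0.068 and 0.086 m and angle between brush_handle's own z axis and vertical below 0.15 rad and contact force between the fingers and brush below 0.05 N), for 0.2 s.
At the end, for the whole second after the job is handed in: All five croutons lie inside the pan, at least 7 mm below its rim; the brush stands on the table on its tufts (tilt below 0.15 rad), let go; the tension arm is within 0.07 rad of its stop (joint above 1.33), held there by the fingers with more than 2 N (all of step 2 and all of step 3 and value of joint tension_arm above 1.33 rad and contact force between the fingers and dispenser above 2 N and contact force between brush and dispenser below 0.05 N); the arm keeps its last pose, push and grip.
It fails at once if the fingers touch a crouton (contact force between the fingers and crouton0 above 0.3 N or contact force between the fingers and crouton1 above 0.3 N or contact force between the fingers and crouton2 above 0.3 N or contact force between the fingers and crouton3 above 0.3 N or contact force between the fingers and crouton4 above 0.3 N).
It fails at once if a small pot is moved by more than 2 cm (distance of any of pot_green, pot_crumbs from where it was at the start of the episode above 0.02 m).
It also fails if it takes over 72 s, if anything falls off the work surface, if the arm or the gripper's body presses on something with over 40 N, if the wrist force passes 120 N, or if a joint passes its speed limit or range.

### The arm

A 6-joint arm with a two-finger parallel gripper is mounted at the origin on the work surface; the furniture and walls round the work are solid. World frame = base frame: x ahead of the robot, y to its left, z up, the work surface at z = 0. Lengths are in m, angles in rad, forces in N, time in s.
With the tool pointing down it reaches from about 0.325 to 0.775 m from the base axis. Payload 5.5 kg.
Tool frame: the origin (TCP) lies on the centre line of the jaws, within the pads' length; the fingertips stand r.tip_reach ahead of it and the grasp point (between the pads) lies 6 mm ahead of it (r.tip_reach is the distance from the TCP to the fingertips, in m); z points along the fingers, y is the line along which they close (so a half turn about z gives the same grasp; the last joint's range is limited). The gripper opens to 88 mm and grips with 3 to 60 N. Pads are 20 mm wide; open, the fingers measure 115 mm over their backs; the gripper's body (75 mm by 178 mm) begins 61 mm behind the grasp point.
Start: joints at [1.261, 0.091, 1.231, -0, 1.82, -0.057], TCP at [0.15, 0.581, 0.248] pointing down, gripper open.
Joint ranges: [-2.87, 2.87], [-0.86, 2.18], [0.17, 2.46], [-1.51, 4.65], [0.06, 2.69], [-2.65, 2.65]. Speed limits (rad/s): [2.57, 2.57, 3.01, 3.14, 3.14, 3.14].

### API

Orientations are given as a unit quaternion [w, x, y, z].
In Python, from station import r gives the robot as it stands.
- The arm moves only by the tool play_rows, never from a script. Its argument "increments" is one flat list of numbers, 7 for each row, row after row: the turn, a rotation vector about the tool's x, y, z in degrees, then the shift along the tool's x, y, z in m, then the closure in counts, from 0 (fully open) to 255 (shut). A call has 1 to 5 rows; each row is the pose to reach, as a shift and turn from the pose commanded when the call began, along the tool's axes at that moment; what a row does not reach only later rows make up. A row lasts 1/8 s, in which the tool goes at most 62.5 mm and 10.7 degrees, less where a joint would pass 70% of its speed; a pose out of reach is approached as far as the arm can. A call with a gripper value outside its range is refused whole. The fingers move at their own pace and stop on an object; the grip force is fixed at half the most. Time passes only in rows, so rows that repeat a pose let the fingers close. It gives the time, the measured TCP pose, the force, the opening and the grip force at its end, in the units of the state.
- r.get_state(): the state, without advancing time (a new reading comes with each control period).
- r.grab_frame(name): name is "scene" or "top" or "wrist"; returns (picture, depth): 420x560x3 uint8, red, green, blue; 420x560 float32, m along the optical axis (not along the pixel's ray), 0 where there is no reading.
- r.camera_params(name): a dict with "fx", "fy", "cx", "cy" (pixels), "T" (4x4, takes a point from camera to world coordinates); the wrist camera has in their place "mount" (4x4, takes a point from camera to tool coordinates, whose origin is the TCP and whose axes are the flange's). Camera axes: x right, y down, z forward; pixel columns grow to the right and rows downward; lengths in m; the calibration is good to about 2 mm. A picture is of the moment at which its call begins: read the wrist's pose just before it. camera_params takes no time and is no camera call.
- r.close_job(): hands the job in; it is judged then, once.
The state is a dict: "time": time; "joint_positions": joint angles; "qd": joint speeds; "joint_torque": joint torques, N m; "tcp_pos": TCP position; "eef_rot": TCP orientation; "force": force on the tool from outside, world axes, zero at the start; "wrist_torque": the same for the moment, N m; "opening": opening from 0.0 (shut) to 1.0 (fully open); "grasp_force": force on a finger pad.
Only numpy, scipy, OpenCV 4.12 (cv2) and the standard library are available. Lean on these libraries where they do the work, as an engineer would, in place of code of your own. Each camera call takes 0.05 s, during which the arm holds its last target. There are 200 camera calls.

## Working session

There is one attempt and no reset: what is moved stays moved. The work goes in short steps, Python scripts to look and compute and a tool call to move; the robot and the scene stay as the last step left them, time stands still between calls to the robot, and variables do not carry over. Pictures are saved under pics/ and viewed, at most 10 in all, crops included, and the job is handed in when it is done.

Besides the shell and the picture viewer there is one more tool, called after "Request:" as name(argument=value, ...), one argument or row to a line, values as JSON. play_rows: Moves the arm, as the interface text tells. Its arguments: {"type":"object","properties":{"increments":{"type":"array"}},"required":["increments"]}

```bash
mkdir -p pics; ls; cat > h.py <<'E'
import sys; sys.path.insert(0,'.')
import numpy as np, cv2
from station import r
from scipy.spatial.transform import Rotation as R
def rot(s): q=s['eef_rot']; return R.from_quat([q[1],q[2],q[3],q[0]])
def cloud(name):
    s=r.get_state(); p=r.camera_params(name); im,d=r.grab_frame(name)
    v,u=np.mgrid[:d.shape[0],:d.shape[1]]
    c=np.stack([(u-p['cx'])/p['fx']*d,(v-p['cy'])/p['fy']*d,d,np.ones_like(d)],-1)
    if 'T' in p: T=np.array(p['T'])
    else:
        B=np.eye(4);B[:3,:3]=rot(s).as_matrix();B[:3,3]=s['tcp_pos'];T=B@np.array(p['mount'])
    w=(c@T.T)[...,:3]; w[d<=0]=np.nan
    return im,w
def save(n,im): cv2.imwrite(f'pics/{n}.png',im[...,::-1])
E
python3 - <<'E'
from h import *
s=r.get_state();print(s, r.tip_reach)
print(rot(s).as_matrix().round(3))
for n in('top','scene'):
    im,w=cloud(n); np.save(n+'_w.npy',w); save(n,im); np.save(n+'_i.npy',im)
print(r.camera_params('top')['T'])
E
```

```text
pics
{'time': 0.0, 'joint_positions': array([ 1.26133344e+00,  9.18739687e-02,  1.23187734e+00,  8.84416228e-06,
        1.81980696e+00, -5.67063516e-02]), 'qd': array([-8.59260160e-05, -5.69082627e-04, -1.12450954e-03, -1.37482520e-04,
       -9.70809989e-04,  3.53649325e-04]), 'joint_torque': array([ 1.07980883e-03, -4.46446609e+01, -4.06453478e+01,  6.96799974e-02,
        2.93207704e-02, -1.46265111e-04]), 'tcp_pos': array([0.14997097, 0.58069749, 0.24650262]), 'eef_rot': array([-1.83148740e-04,  1.26040989e-01,  9.92024548e-01, -9.65602532e-04]), 'force': array([0.21443998, 0.04559578, 0.00585328]), 'wrist_torque': array([-0.00386651, -0.01130952, -0.00084833]), 'grasp_force': 0.0, 'opening': 1.0028387443093052} 0.025
[[-0.968  0.25  -0.001]
 [ 0.25   0.968 -0.002]
 [ 0.    -0.002 -1.   ]]
[[ 1.25731268e-03 -9.93063137e-01  1.17575612e-01  4.38555521e-01]
 [-9.99988670e-01 -7.08759411e-04  4.70723119e-03  6.33089292e-02]
 [-4.59124495e-03 -1.17580198e-01 -9.93052777e-01  1.00663173e+00]
 [ 0.00000000e+00  0.00000000e+00  0.00000000e+00  1.00000000e+00]]
```

View pics/top.png

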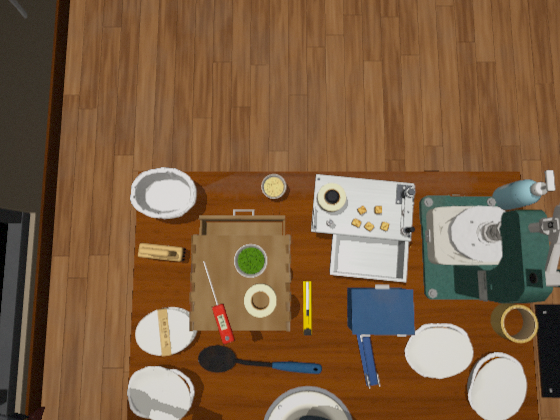

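View pics/scene.png

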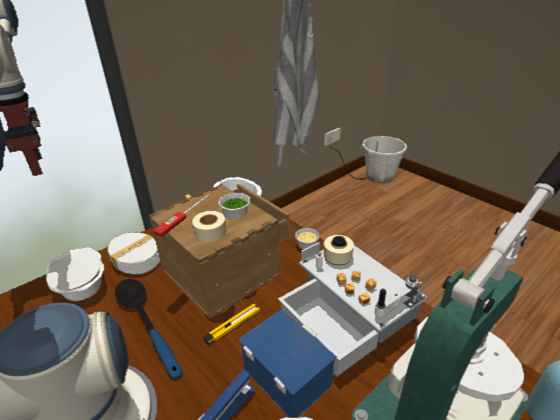

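The top view shows the brush at (161,253), croutons around (356–385, 210–227), the pan at (333–407, 236–280), the pin side at about (408,230), the green pot at (250,261) and the crumbs pot at (273,187). Next I'll compute positions from the depth.

```bash
python3 - <<'E'
from h import *
w=np.load('top_w.npy'); im=np.load('top_i.npy'); hsv=cv2.cvtColor(im,cv2.COLOR_RGB2HSV)
X,Y,Z=w[...,0],w[...,1],w[...,2]
v,u=np.mgrid[:420,:560]
def reg(a,b,c,d): return (u>=a)&(u<b)&(v>=c)&(v<d)
# deck
m=reg(305,420,170,245)&(abs(Z-.07)<.004)
q=w[m][:,:2].astype(np.float32); print('deck',len(q),cv2.minAreaRect(q),Z[m].mean())
print(cv2.boxPoints(cv2.minAreaRect(q)).round(3))
m=reg(325,412,228,285)&(Z>.045)&(Z<.064)
q=w[m][:,:2].astype(np.float32); print('panrim',cv2.minAreaRect(q),np.median(Z[m]))
print(cv2.boxPoints(cv2.minAreaRect(q)).round(3))
m=reg(130,192,238,268)&(Z>.02)&(Z<.15)
for lo,hi in((.02,.06),(.06,.15)):
    k=m&(Z>lo)&(Z<hi); q=w[k][:,:2].astype(np.float32); print('brush',len(q),cv2.minAreaRect(q),np.median(Z[k]))
m=reg(345,395,200,235)&(Z>.078)&(Z<.1)&(hsv[...,1]>90)
n,l,st,c=cv2.connectedComponentsWithStats(m.astype(np.uint8))
for i in range(1,n):
    if st[i,4]>8: k=l==i; print('cr',st[i,4],np.nanmean(w[k],0).round(4), np.nanmin(w[k],0).round(3),np.nanmax(w[k],0).round(3))
m=reg(395,418,180,245)&(Z>.085)
n,l,st,c=cv2.connectedComponentsWithStats(m.astype(np.uint8))
for i in range(1,n): k=l==i; print('arm',st[i,4],c[i].round(),np.nanmean(w[k],0).round(4),np.nanmax(Z[k]).round(3))
for nm,rg in (('box',(350,415,285,335)),('mixer',(420,560,190,305)),('cab',(190,292,200,335)),('crumbs',(258,290,172,202)),('green',(233,268,244,277))):
    k=reg(*rg)&(Z>.02); print(nm,np.nanpercentile(w[k],[1,50,99],axis=0).round(3).tolist())
for rg in((415,470,180,310),):
    k=reg(*rg); 
    for vv in range(185,310,15): print(vv,(np.nanmax(Z[vv:vv+15,415:560:1],0)[::8]).round(2), Y[vv,415].round(3))
E
```

```text
deck 4031 ((0.5611843466758728, -0.13494062423706055), (0.24717293679714203, 0.14516581594944), 84.43279266357422) 0.07008649569982088
[[ 0.477 -0.251]
 [ 0.621 -0.265]
 [ 0.645 -0.019]
 [ 0.501 -0.005]]
panrim ((0.43711230158805847, -0.14947092533111572), (0.18852455914020538, 0.10074292123317719), 84.43133544921875) 0.059872358601877784
[[ 0.378 -0.238]
 [ 0.478 -0.248]
 [ 0.496 -0.061]
 [ 0.396 -0.051]]
brush 414 ((0.45033204555511475, 0.37323954701423645), (0.1113995611667633, 0.035861723124980927), 83.78318786621094) 0.0401457282070789
brush 224 ((0.45026281476020813, 0.37165504693984985), (0.07639645785093307, 0.015948040410876274), 83.66535949707031) 0.08728784505337644
cr 46 [ 0.5511 -0.129   0.0854] [ 0.543 -0.138  0.081] [ 0.56 -0.12  0.09]
cr 48 [ 0.5521 -0.1683  0.0889] [ 0.545 -0.176  0.086] [ 0.56  -0.161  0.092]
cr 49 [ 0.5198 -0.1147  0.0879] [ 0.511 -0.125  0.082] [ 0.528 -0.105  0.092]
cr 52 [ 0.5109 -0.1454  0.0867] [ 0.501 -0.156  0.082] [ 0.521 -0.136  0.091]
cr 50 [ 0.512  -0.1831  0.0858] [ 0.504 -0.193  0.082] [ 0.521 -0.175  0.09 ]
arm 448 [407. 209.] [ 0.549
[... 748 characters left out ...]
.38] -0.288
230 [0.   0.02 0.05 0.07 0.12 0.14 0.15 0.14 0.15 0.18 0.21 0.25 0.28 0.3
 0.3  0.32 0.35 0.36 0.38] -0.288
245 [0.   0.02 0.05 0.07 0.07 0.14 0.14 0.14 0.14 0.14 0.14 0.25 0.27 0.3
 0.3  0.3  0.3  0.36 0.36] -0.286
260 [0.   0.01 0.03 0.06 0.07 0.06 0.07 0.11 0.16 0.18 0.21 0.24 0.27 0.3
 0.31 0.34 0.35 0.35 0.34] -0.283
275 [0.   0.01 0.02 0.02 0.02 0.03 0.08 0.12 0.16 0.18 0.21 0.24 0.27 0.29
 0.31 0.34 0.35 0.34 0.34] -0.282
290 [ 0.    0.    0.02  0.02  0.02  0.02  0.07  0.11  0.15  0.18  0.21  0.24
  0.26  0.29  0.3   0.3   0.3   0.3  -0.74] -0.281
305 [ 0.    0.    0.    0.01  0.    0.    0.    0.    0.    0.    0.02  0.05
  0.05  0.05  0.05  0.05 -0.73 -0.73 -0.73] -0.279
```

```bash
cat >> h.py <<'E'
def goto(x,y,z,yaw_deg,n=5):
    """rows from the present pose to TCP x,y,z, tool down, tool-y at yaw (world)"""
    s=r.get_state(); Q=rot(s); M=Q.as_matrix()
    c,sn=np.cos(np.radians(yaw_deg)),np.sin(np.radians(yaw_deg))
    G=np.array([[sn,c,0],[-c,sn,0],[0,0,-1]])
    rv=np.degrees(R.from_matrix(M.T@G).as_rotvec()); d=M.T@(np.array([x,y,z])-s['tcp_pos'])
    print('t',s['time'],'tcp',s['tcp_pos'].round(4),'yaw',np.degrees(np.arctan2(M[1,1],M[0,1])).round(2),'F',s['force'].round(2),'open',round(s['opening'],3),'gf',round(s['grasp_force'],1))
    print('need turn',rv.round(1),'shift',d.round(4)); 
    for i in range(1,n+1): print((rv*i/n).round(1),(d*i/n).round(4))
def D(x,y): # dispenser -> world
    return .5594+.9953*x+.0971*y, -.1534-.0971*x+.9953*y
E
python3 - <<'E'
from h import *
w=np.load('top_w.npy')
print('bowl',np.nanpercentile(w[170:218,130:198].reshape(-1,3),[1,99],axis=0).round(3),'plate',np.nanpercentile(w[308:355,135:195].reshape(-1,3),[1,99],axis=0).round(3))
goto(.4503,.3725,.20,-6.3,8)
E
```

```text
bowl [[ 0.538  0.288 -0.763]
 [ 0.841  0.779  0.066]] plate [[ 0.191  0.255 -0.002]
 [ 0.317  0.441  0.171]]Traceback (most recent call last):
  File "<stdin>", line 4, in <module>
  File "h.py", line 21, in goto
    rv=np.degrees(R.from_matrix(M.T@G).as_rotvec()); d=M.T@(np.array([x,y,z])-s['tcp_pos'])
                  ~~~~~~~~~~~~~^^^^^^^
  File "scipy/spatial/transform/_rotation.pyx", line 1143, in scipy.spatial.transform._rotation.Rotation.from_matrix
ValueError: Non-positive determinant (left-handed or null coordinate frame) in rotation matrix 0: [[-1.42374308e-01 -9.89812885e-01 -9.96099193e-05]
 [-9.89811507e-01  1.42373941e-01  1.68569699e-03]
 [ 1.65434275e-03 -3.38594988e-04  9.99998574e-01]].
```

```bash
sed -i 's/\[\[sn,c,0\],\[-c,sn,0\]/[[-sn,c,0],[c,sn,0]/' h.py
python3 - <<'E'
from h import *
goto(.4503,.3725,.20,-6.3,8)
E
```

```text
t 0.1 tcp [0.15   0.5807 0.2466] yaw 75.51 F [0.32 0.62 0.96] open 0.998 gf 0.0
need turn [-0.1  0.1 81.8] shift [-0.3428 -0.1264  0.0468]
[-0.   0.  10.2] [-0.0429 -0.0158  0.0059]
[-0.   0.  20.5] [-0.0857 -0.0316  0.0117]
[-0.   0.  30.7] [-0.1286 -0.0474  0.0176]
[-0.   0.  40.9] [-0.1714 -0.0632  0.0234]
[-0.1  0.  51.1] [-0.2143 -0.079   0.0293]
[-0.1  0.  61.4] [-0.2571 -0.0948  0.0351]
[-0.1  0.1 71.6] [-0.3    -0.1106  0.041 ]
[-0.1  0.1 81.8] [-0.3428 -0.1264  0.0468]
```

Request:
play_rows(
  increments=[0,0,10,-0.043,-0.016,0.005,0,0,0,20,-0.086,-0.032,0.01,0,0,0,30,-0.129,-0.047,0.015,0,0,0,40,-0.171,-0.063,0.02,0,0,0,50,-0.214,-0.079,0.025,0],
)

```text
time: 0.72
tcp_pos: [0.3384, 0.4499, 0.2219]
eef_rot: [-0.0, 0.536, 0.844, -0.0]
force: [0.4, 1.0, 0.4]
opening: 0.997
grasp_force: 0.0
```

```bash
python3 - <<'E'
from h import *
goto(.4503,.3725,.20,-6.3,4)
E
```

```text
t 0.725 tcp [0.3384 0.4499 0.2219] yaw 25.19 F [0.42 0.99 0.44] open 0.997 gf 0.0
need turn [-0.   0.  31.5] shift [-0.1176  0.0683  0.0219]
[-0.   0.   7.9] [-0.0294  0.0171  0.0055]
[-0.   0.  15.7] [-0.0588  0.0342  0.011 ]
[-0.   0.  23.6] [-0.0882  0.0512  0.0164]
[-0.   0.  31.5] [-0.1176  0.0683  0.0219]
```

Request:
play_rows(
  increments=[0,0,8,-0.03,0.017,0.006,0,0,0,16,-0.059,0.034,0.012,0,0,0,24,-0.088,0.051,0.017,0,0,0,31.5,-0.117,0.068,0.022,0,0,0,31.5,-0.117,0.068,0.022,0],
)

```text
time: 1.35
tcp_pos: [0.4504, 0.373, 0.1992]
eef_rot: [0.0, 0.744, 0.668, -0.001]
force: [-0.4, 0.4, 0.1]
opening: 0.997
grasp_force: 0.0
```

```bash
python3 - <<'E'
from h import *
im,w=cloud('wrist')
Z=w[...,2]
k=(Z>.08)&(Z<.1)&(abs(w[...,0]-.45)<.05)&(abs(w[...,1]-.373)<.07)
print(k.sum()); 
if k.sum()>20:
    print(cv2.minAreaRect(w[k][:,:2].astype(np.float32)))
k=(Z>.034)&(Z<.046)&(abs(w[...,0]-.45)<.05)&(abs(w[...,1]-.373)<.07)
print(k.sum()); 
if k.sum()>20: print(cv2.minAreaRect(w[k][:,:2].astype(np.float32)))
goto(.4503,.3725,.084,-6.3,4)
E
```

```text
1356
((0.45177966356277466, 0.37404072284698486), (0.07241816818714142, 0.015871305018663406), 84.5113296508789)
2034
((0.45166292786598206, 0.3742448091506958), (0.10992945730686188, 0.03614043816924095), 83.74453735351562)
t 1.4 tcp [0.4495 0.374  0.1997] yaw -6.01 F [-0.32 -0.46  0.79] open 1.0 gf 0.0
need turn [-0.1  0.1  0.3] shift [-0.0013  0.0011  0.1157]
[-0.   0.   0.1] [-0.0003  0.0003  0.0289]
[-0.   0.   0.1] [-0.0006  0.0006  0.0579]
[-0.1  0.   0.2] [-0.001   0.0008  0.0868]
[-0.1  0.1  0.3] [-0.0013  0.0011  0.1157]
```

Request:
play_rows(
  increments=[0,0,0,0,0.001,0.03,0,0,0,0,0,0.001,0.06,0,0,0,0,0,0.001,0.09,0,0,0,0,0,0.001,0.115,0,0,0,0,0,0.001,0.115,0],
)

```text
time: 2.02
tcp_pos: [0.4482, 0.3745, 0.0833]
eef_rot: [-0.0, 0.742, 0.67, -0.002]
force: [-0.6, 0.2, 1.0]
opening: 0.999
grasp_force: 0.0
```

Request:
play_rows(
  increments=[0,0,0,0,0,0,255,0,0,0,0,0,0,255,0,0,0,0,0,0,255,0,0,0,0,0,0,255,0,0,0,0,0,0,255],
)

```text
time: 2.65
tcp_pos: [0.4503, 0.3745, 0.0858]
eef_rot: [0.0, 0.743, 0.669, 0.0]
force: [0.2, 0.2, 0.1]
opening: 0.465
grasp_force: 0.0
```

```bash
python3 - <<'E'
from h import *
goto(*D(.038,0),.37,-5.6,10)
E
```

```text
t 2.65 tcp [0.4503 0.3745 0.0858] yaw -5.99 F [0.24 0.18 0.11] open 0.465 gf 0.0
need turn [ 0.  -0.  -0.4] shift [-0.5133  0.2015 -0.2843]
[ 0. -0. -0.] [-0.0513  0.0202 -0.0284]
[ 0.  -0.  -0.1] [-0.1027  0.0403 -0.0569]
[ 0.  -0.  -0.1] [-0.154   0.0605 -0.0853]
[ 0.  -0.  -0.2] [-0.2053  0.0806 -0.1137]
[ 0.  -0.  -0.2] [-0.2567  0.1008 -0.1421]
[ 0.  -0.  -0.2] [-0.308   0.1209 -0.1706]
[ 0.  -0.  -0.3] [-0.3593  0.1411 -0.199 ]
[ 0.  -0.  -0.3] [-0.4107  0.1612 -0.2274]
[ 0.  -0.  -0.3] [-0.462   0.1814 -0.2558]
[ 0.  -0.  -0.4] [-0.5133  0.2015 -0.2843]
```

Request:
play_rows(
  increments=[0,0,0,0,0,0,255,0,0,0,0,0,0,255,0,0,0,0,0,0,255,0,0,0,0,0,0,255,0,0,0,0,0,0,255],
)

```text
time: 3.28
tcp_pos: [0.4502, 0.3745, 0.0854]
eef_rot: [0.0, 0.743, 0.669, -0.0]
force: [0.1, 0.5, -0.8]
opening: 0.181
grasp_force: 30.0
```

Request:
play_rows(
  increments=[0,0,0,0,0,-0.03,255,0,0,0,0,0,-0.08,255,0,0,0,0,0,-0.14,255,0,0,0,0,0,-0.2,255,0,0,0,0,0,-0.26,255],
)

```text
time: 3.9
tcp_pos: [0.4499, 0.3743, 0.3473]
eef_rot: [-0.0, 0.743, 0.669, -0.0]
force: [1.0, 1.0, -1.1]
opening: 0.176
grasp_force: 30.0
```

```bash
python3 - <<'E'
from h import *
im,w=cloud('wrist'); save('held',im)
goto(*D(.038,0),.37,-5.6,10)
print(r.get_state()['joint_positions'].round(3))
E
```

```text
t 3.95 tcp [0.4503 0.3745 0.3571] yaw -5.99 F [-1.47 -3.44  3.64] open 0.175 gf 30.0
need turn [ 0.5 -0.5 -0.4] shift [-0.5133  0.2017 -0.0154]
[ 0.1 -0.  -0. ] [-0.0513  0.0202 -0.0015]
[ 0.1 -0.1 -0.1] [-0.1027  0.0403 -0.0031]
[ 0.2 -0.1 -0.1] [-0.154   0.0605 -0.0046]
[ 0.2 -0.2 -0.2] [-0.2053  0.0807 -0.0062]
[ 0.3 -0.2 -0.2] [-0.2566  0.1009 -0.0077]
[ 0.3 -0.3 -0.2] [-0.308   0.121  -0.0092]
[ 0.4 -0.3 -0.3] [-0.3593  0.1412 -0.0108]
[ 0.4 -0.4 -0.3] [-0.4106  0.1614 -0.0123]
[ 0.5 -0.4 -0.3] [-0.4619  0.1815 -0.0139]
[ 0.5 -0.5 -0.4] [-0.5133  0.2017 -0.0154]
[0.636 0.094 1.032 0.    2.004 0.74 ]
```

View pics/held.png

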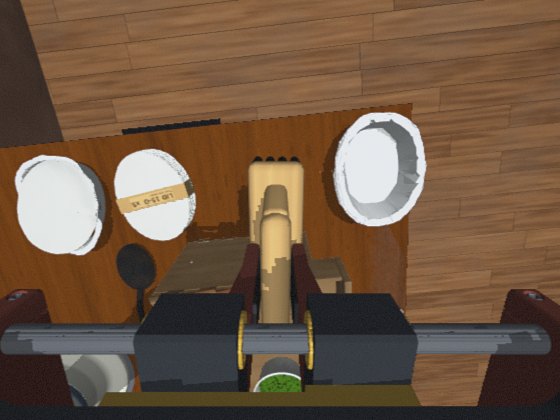

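The brush is firmly held, with its block at (275,200) and the handle square between the fingers at (275,260). I'll carry it over the cabinet at height.

Request:
play_rows(
  increments=[0,0,0,-0.04,0.015,-0.002,255,0,0,0,-0.09,0.035,-0.003,255,0,0,0,-0.14,0.055,-0.004,255,0,0,0,-0.195,0.077,-0.005,255,0,0,0,-0.25,0.098,-0.006,255],
)

```text
time: 4.58
tcp_pos: [0.5218, 0.114, 0.3511]
eef_rot: [-0.0, 0.743, 0.669, -0.0]
force: [0.3, 0.3, -1.7]
opening: 0.179
grasp_force: 30.0
```

Request:
play_rows(
  increments=[0,0,0,-0.055,0.02,0,255,0,0,0,-0.11,0.04,0,255,0,0,0,-0.17,0.065,0,255,0,0,0,-0.22,0.088,0,255,0,0,-0.4,-0.263,0.104,0,255],
)

```text
time: 5.2
tcp_pos: [0.598, -0.1591, 0.3505]
eef_rot: [-0.001, 0.741, 0.672, -0.0]
force: [1.1, 0.7, -1.9]
opening: 0.176
grasp_force: 30.0
```

```bash
python3 - <<'E'
from h import *
goto(*D(.038,0),.20,-5.6,4)
E
```

```text
t 5.2 tcp [ 0.598  -0.1591  0.3505] yaw -5.63 F [ 1.07  0.66 -1.94] open 0.176 gf 30.0
need turn [-0.1 -0.  -0. ] shift [ 0.0018 -0.0008  0.1505]
[-0. -0. -0.] [ 0.0005 -0.0002  0.0376]
[-0. -0. -0.] [ 0.0009 -0.0004  0.0753]
[-0.1 -0.  -0. ] [ 0.0014 -0.0006  0.1129]
[-0.1 -0.  -0. ] [ 0.0018 -0.0008  0.1505]
```

Request:
play_rows(
  increments=[0,0,0,0.001,0,0.035,255,0,0,0,0.001,0,0.075,255,0,0,0,0.001,0,0.115,255,0,0,0,0.001,0,0.15,255,0,0,0,0.001,0,0.15,255],
)

```text
time: 5.82
tcp_pos: [0.5962, -0.1552, 0.1971]
eef_rot: [-0.003, 0.741, 0.672, -0.002]
force: [-0.8, -0.4, -1.4]
opening: 0.181
grasp_force: 30.0
```

```bash
python3 - <<'E'
from h import *
im,w=cloud('wrist'); save('hover',im)
goto(*D(.038,0),.1565,-5.6,4)
E
```

```text
t 5.875 tcp [ 0.5971 -0.1555  0.2003] yaw -5.58 F [ 0.15 -0.05 -1.44] open 0.182 gf 30.0
need turn [-0.2 -0.   0. ] shift [-0.0016  0.0004  0.0438]
[-0. -0.  0.] [-0.0004  0.0001  0.0109]
[-0.1 -0.   0. ] [-0.0008  0.0002  0.0219]
[-0.1 -0.   0. ] [-0.0012  0.0003  0.0328]
[-0.2 -0.   0. ] [-0.0016  0.0004  0.0438]
```

View pics/hover.png

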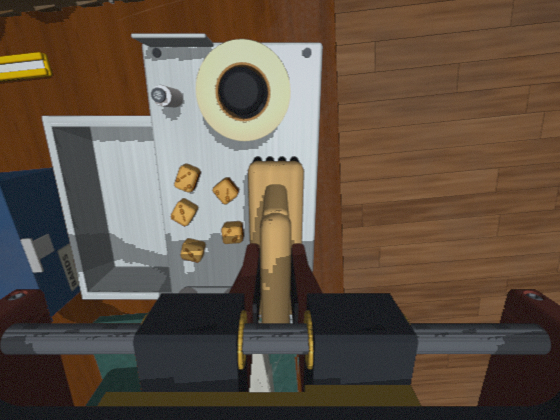

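The wrist view shows all five croutons (186,178; 226,190; 184,212; 232,232; 192,251) in front of the brush, whose face is at about column 250. The label roll ends at row 140, clear of the brush end at row 158. I'll lower it to the deck.

Request:
play_rows(
  increments=[0,0,0,0,0.001,0.015,255,0,0,0,0,0.001,0.03,255,0,0,0,0,0.001,0.043,255,0,0,0,0,0.001,0.044,255,0,0,0,0,0.001,0.044,255],
)

```text
time: 6.5
tcp_pos: [0.5988, -0.1559, 0.1577]
eef_rot: [-0.0, 0.741, 0.672, -0.0]
force: [0.6, -0.2, -2.2]
opening: 0.182
grasp_force: 30.0
```

```bash
python3 - <<'E'
from h import *
im,w=cloud('wrist')
Z=w[...,2]; k=(abs(w[...,0]-.597)<.05)&(Z<.13)&(Z>.075)
m=k[150:250,250:303]; q=w[150:250,250:303][m]; print('block top z',np.median(q[:,2]),len(q))
goto(*D(-.08,0),.1555,-5.6,5)
E
```

```text
block top z 0.11303035610411977 3099
t 6.55 tcp [ 0.5989 -0.1559  0.1581] yaw -5.59 F [-0.54 -0.   -1.07] open 0.179 gf 30.0
need turn [0. 0. 0.] shift [-0.0014 -0.1196  0.0025]
[0. 0. 0.] [-0.0003 -0.0239  0.0005]
[0. 0. 0.] [-0.0005 -0.0478  0.001 ]
[0. 0. 0.] [-0.0008 -0.0717  0.0015]
[0. 0. 0.] [-0.0011 -0.0956  0.002 ]
[0. 0. 0.] [-0.0014 -0.1196  0.0025]
```

Request:
play_rows(
  increments=[0,0,0,0,0,0.002,255,0,0,0,0,-0.01,0.002,255,0,0,0,0,-0.02,0.002,255,0,0,0,0,-0.03,0.002,255,0,0,0,0,-0.04,0.002,255],
)

```text
time: 7.18
tcp_pos: [0.5582, -0.1519, 0.1558]
eef_rot: [0.0, 0.741, 0.672, 0.0]
force: [0.3, -0.5, -1.8]
opening: 0.181
grasp_force: 30.0
```

Request:
play_rows(
  increments=[0,0,0,0,-0.01,0,255,0,0,0,0,-0.02,0,255,0,0,0,0,-0.03,0,255,0,0,0,0,-0.04,0,255,0,0,0,0,-0.04,0,255],
)

```text
time: 7.8
tcp_pos: [0.5186, -0.148, 0.1558]
eef_rot: [0.0, 0.741, 0.672, 0.0]
force: [0.8, 0.3, -1.2]
opening: 0.181
grasp_force: 30.0
```

```bash
python3 - <<'E'
from h import *
im,w=cloud('wrist'); save('sweep',im)
goto(*D(-.09,0),.1555,-5.6,5)
E
```

```text
t 7.85 tcp [ 0.5189 -0.148   0.1557] yaw -5.59 F [ 0.6  -0.37 -1.42] open 0.179 gf 30.0
need turn [0. 0. 0.] shift [-0.0014 -0.0492  0.0002]
[0. 0. 0.] [-0.0003 -0.0098  0.    ]
[0. 0. 0.] [-0.0006 -0.0197  0.0001]
[0. 0. 0.] [-0.0009 -0.0295  0.0001]
[0. 0. 0.] [-0.0011 -0.0394  0.0002]
[0. 0. 0.] [-0.0014 -0.0492  0.0002]
```

View pics/sweep.png

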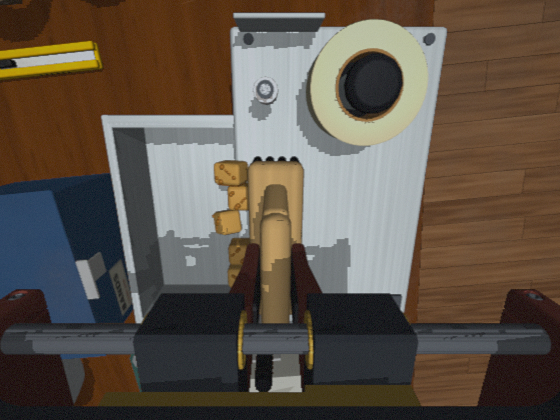

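All five croutons are lined up against the brush at the deck's front edge, around columns 215–245. I'll keep sweeping.

Request:
play_rows(
  increments=[0,0,0,0,-0.01,0,255,0,0,0,0,-0.02,0,255,0,0,0,0,-0.03,0,255,0,0,0,0,-0.04,0,255,0,0,0,0,-0.05,0,255],
)

```text
time: 8.48
tcp_pos: [0.4687, -0.1431, 0.1557]
eef_rot: [0.0, 0.741, 0.672, 0.0]
force: [-1.0, -0.7, -1.3]
opening: 0.181
grasp_force: 30.0
```

Request:
play_rows(
  increments=[0,0,0,0,-0.007,0,255,0,0,0,0,-0.007,0,255,0,0,0,0,-0.007,-0.03,255,0,0,0,0,0.02,-0.08,255,0,0,0,0,0.05,-0.14,255],
)

```text
time: 9.1
tcp_pos: [0.5176, -0.1478, 0.2923]
eef_rot: [-0.0, 0.741, 0.672, -0.0]
force: [0.5, -1.5, -1.0]
opening: 0.179
grasp_force: 30.0
```

```bash
python3 - <<'E'
from h import *
im,w=cloud('wrist'); save('swept',im)
goto(.4503,.3725,.36,-6.3,10)
E
```

```text
t 9.15 tcp [ 0.5215 -0.1485  0.301 ] yaw -5.56 F [-4.3   1.65  2.31] open 0.183 gf 30.0
need turn [0.7 0.1 0.7] shift [ 0.5115 -0.1206 -0.0617]
[0.1 0.  0.1] [ 0.0512 -0.0121 -0.0062]
[0.1 0.  0.1] [ 0.1023 -0.0241 -0.0123]
[0.2 0.  0.2] [ 0.1535 -0.0362 -0.0185]
[0.3 0.1 0.3] [ 0.2046 -0.0482 -0.0247]
[0.4 0.1 0.4] [ 0.2558 -0.0603 -0.0309]
[0.4 0.1 0.4] [ 0.3069 -0.0724 -0.037 ]
[0.5 0.1 0.5] [ 0.3581 -0.0844 -0.0432]
[0.6 0.1 0.6] [ 0.4092 -0.0965 -0.0494]
[0.6 0.1 0.7] [ 0.4604 -0.1085 -0.0556]
[0.7 0.1 0.7] [ 0.5115 -0.1206 -0.0617]
```

View pics/swept.png

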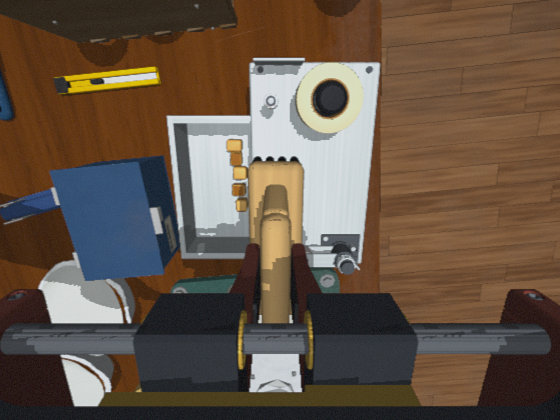

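All five croutons lie in the pan (236–241, 145–204) and the deck is empty. I'll carry the brush back.

Request:
play_rows(
  increments=[0,0,0,0.02,-0.005,-0.04,255,0,0,0,0.07,-0.017,-0.062,255,0,0,0,0.125,-0.03,-0.062,255,0,0,0,0.18,-0.042,-0.062,255,0,0,0,0.235,-0.055,-0.062,255],
)

```text
time: 9.78
tcp_pos: [0.485, 0.0931, 0.3534]
eef_rot: [0.0, 0.741, 0.672, 0.0]
force: [0.1, -0.1, -1.2]
opening: 0.181
grasp_force: 30.0
```

Request:
play_rows(
  increments=[0,0,0,0.055,-0.013,0,255,0,0,0,0.11,-0.026,0,255,0,0,0,0.165,-0.039,0,255,0,0,0,0.22,-0.052,0,255,0,0,0,0.27,-0.064,0,255],
)

```text
time: 10.4
tcp_pos: [0.4473, 0.3685, 0.3532]
eef_rot: [0.0, 0.74, 0.672, 0.0]
force: [0.7, -1.0, -1.5]
opening: 0.181
grasp_force: 30.0
```

```bash
python3 - <<'E'
from h import *
goto(.4503,.3725,.0865,-6.3,5)
E
```

```text
t 10.4 tcp [0.4473 0.3685 0.3532] yaw -5.54 F [ 0.72 -0.97 -1.52] open 0.181 gf 30.0
need turn [ 0.  -0.   0.8] shift [0.0042 0.0025 0.2667]
[ 0.  -0.   0.2] [0.0008 0.0005 0.0533]
[ 0.  -0.   0.3] [0.0017 0.001  0.1067]
[ 0.  -0.   0.5] [0.0025 0.0015 0.16  ]
[ 0.  -0.   0.6] [0.0034 0.002  0.2133]
[ 0.  -0.   0.8] [0.0042 0.0025 0.2667]
```

Request:
play_rows(
  increments=[0,0,0,0.004,0.002,0.06,255,0,0,0,0.004,0.002,0.12,255,0,0,0,0.004,0.002,0.18,255,0,0,0,0.004,0.002,0.225,255,0,0,0,0.004,0.002,0.25,255],
)

```text
time: 11.02
tcp_pos: [0.449, 0.3693, 0.0995]
eef_rot: [-0.0, 0.741, 0.672, -0.002]
force: [0.3, -0.1, -1.7]
opening: 0.183
grasp_force: 30.0
```

```bash
python3 - <<'E'
from h import *
goto(.4503,.3725,.0865,-6.3,2)
E
```

```text
t 11.025 tcp [0.449  0.3693 0.0995] yaw -5.58 F [ 0.32 -0.09 -1.71] open 0.183 gf 30.0
need turn [-0.2  0.2  0.7] shift [0.0033 0.001  0.013 ]
[-0.1  0.1  0.4] [0.0017 0.0005 0.0065]
[-0.2  0.2  0.7] [0.0033 0.001  0.013 ]
```

Request:
play_rows(
  increments=[0,0,0,0,0,0.007,255,0,0,0,0,0,0.011,255,0,0,0,0,0,0.012,255,0,0,0,0,0,0.013,255,0,0,0,0,0,0.013,255],
)

```text
time: 11.65
tcp_pos: [0.4505, 0.3703, 0.0913]
eef_rot: [0.0, 0.741, 0.672, 0.001]
force: [-0.3, -0.0, -1.6]
opening: 0.178
grasp_force: 30.0
```

Request:
play_rows(
  increments=[0,0,0,0,0,0.003,255,0,0,0,0,0,0.005,255,0,0,0,0,0,0.005,255,0,0,0,0,0,0.005,255,0,0,0,0,0,0.005,255],
)

```text
time: 12.28
tcp_pos: [0.4502, 0.3701, 0.0856]
eef_rot: [-0.0, 0.741, 0.672, 0.0]
force: [0.0, 0.0, -0.5]
opening: 0.177
grasp_force: 30.0
```

Request:
play_rows(
  increments=[0,0,0,0,0,0,0,0,0,0,0,0,0,0,0,0,0,0,0,0,0,0,0,0,0,0,0,0,0,0,0,0,0,0,0],
)

```text
time: 12.9
tcp_pos: [0.4502, 0.3701, 0.0855]
eef_rot: [0.0, 0.741, 0.672, -0.0]
force: [-0.0, -0.0, 0.0]
opening: 0.708
grasp_force: 0.0
```

Request:
play_rows(
  increments=[0,0,0,0,0,0,0,0,0,0,0,0,-0.02,0,0,0,0,0,0,-0.06,0,0,0,0,0,0,-0.12,0,0,0,0,0,0,-0.16,0],
)

```text
time: 13.52
tcp_pos: [0.4504, 0.3703, 0.2508]
eef_rot: [0.0, 0.741, 0.672, 0.003]
force: [-0.6, 0.2, 1.0]
opening: 1.002
grasp_force: 0.0
```

```bash
python3 - <<'E'
from h import *
im,w=cloud('wrist'); Z=w[...,2]
k=(Z>.075)&(Z<.1)&(abs(w[...,0]-.45)<.05)&(abs(w[...,1]-.373)<.07)
print(k.sum(),cv2.minAreaRect(w[k][:,:2].astype(np.float32)),np.percentile(Z[k],[5,50,95]))
im,w=cloud('top'); np.save('top_w.npy',w); np.save('top_i.npy',im)
hsv=cv2.cvtColor(im,cv2.COLOR_RGB2HSV); Z=w[...,2]
k=np.zeros(Z.shape,bool); k[225:290,325:415]=1; k&=(hsv[...,1]>90)&(Z<.05)&(Z>.005)
n,l,st,c=cv2.connectedComponentsWithStats(k.astype(np.uint8))
for i in range(1,n):
  if st[i,4]>5:
    p=np.nanmean(w[l==i],0); d=p[:2]-[.5594,-.1534]; print('cr',st[i,4],'disp xy',(d@[.9953,-.0971]).round(3),(d@[.0971,.9953]).round(3),'topz',p[2].round(3))
m=np.zeros(Z.shape,bool); m[180:245,395:418]=1; m&=(Z>.132)&(Z<.16)
n,l,st,c=cv2.connectedComponentsWithStats(m.astype(np.uint8))
for i in range(1,n):
  p=np.nanmean(w[l==i],0); d=p[:2]-[.5594,-.1534]; print('pin?',st[i,4],c[i].round(1),p.round(4),'disp',(d@[.9953,-.0971]).round(4),(d@[.0971,.9953]).round(4))
goto(.45,.37,.33,0,2)
E
```

```text
1017 ((0.4502144455909729, 0.37142008543014526), (0.07383934408426285, 0.015687009319663048), 84.73482513427734) [0.08270577 0.08804388 0.08986406]
cr 134 disp xy -0.098 0.029 topz 0.02
cr 44 disp xy -0.097 -0.015 topz 0.021
cr 38 disp xy -0.094 -0.037 topz 0.022
cr 37 disp xy -0.2 0.001 topz 0.024
cr 16 disp xy -0.19 -0.089 topz 0.038
pin? 30 [411.1 228.4] [ 0.5014 -0.2287  0.1413] disp -0.0504 -0.0806
t 13.625 tcp [0.4515 0.3711 0.2541] yaw -5.59 F [-0.3 -0.7  0.4] open 1.005 gf 0.0
need turn [ 0.5 -0.4 -5.6] shift [-0.0006 -0.0007 -0.0759]
[ 0.3 -0.2 -2.8] [-0.0003 -0.0003 -0.0379]
[ 0.5 -0.4 -5.6] [-0.0006 -0.0007 -0.0759]
```

The brush stands on its tufts, and all five croutons are in the pan at dispenser x ≈ -0.097. The pin is at world (0.5014, -0.2287). I'll rise and travel to it.

```bash
python3 - <<'E'
from h import *
goto(.5015,-.2293,.34,84.4,12)
E
```

```text
t 13.625 tcp [0.4515 0.3711 0.2541] yaw -5.59 F [-0.3 -0.7  0.4] open 1.005 gf 0.0
need turn [  0.8   0.  -90. ] shift [-0.5919  0.109  -0.0897]
[ 0.1  0.  -7.5] [-0.0493  0.0091 -0.0075]
[  0.1   0.  -15. ] [-0.0987  0.0182 -0.0149]
[  0.2   0.  -22.5] [-0.148   0.0272 -0.0224]
[  0.3   0.  -30. ] [-0.1973  0.0363 -0.0299]
[  0.3   0.  -37.5] [-0.2466  0.0454 -0.0374]
[  0.4   0.  -45. ] [-0.296   0.0545 -0.0448]
[  0.5   0.  -52.5] [-0.3453  0.0636 -0.0523]
[  0.5   0.  -60. ] [-0.3946  0.0727 -0.0598]
[  0.6   0.  -67.5] [-0.444   0.0817 -0.0673]
[  0.6   0.  -75. ] [-0.4933  0.0908 -0.0747]
[  0.7   0.  -82.5] [-0.5426  0.0999 -0.0822]
[  0.8   0.  -90. ] [-0.5919  0.109  -0.0897]
```

Request:
play_rows(
  increments=[0,0,-7,0,0,-0.05,0,0,0,-15,-0.04,0.008,-0.088,0,0,0,-22,-0.09,0.017,-0.088,0,0,0,-30,-0.14,0.026,-0.088,0,0,0,-40,-0.19,0.035,-0.088,0],
)

```text
time: 14.25
tcp_pos: [0.4662, 0.1761, 0.3338]
eef_rot: [0.0, 0.464, 0.886, 0.0]
force: [1.0, -0.1, -0.5]
opening: 1.0
grasp_force: 0.0
```

```bash
python3 - <<'E'
from h import *
goto(.5015,-.2293,.33,84.4,8)
E
```

```text
t 14.25 tcp [0.4662 0.1761 0.3338] yaw 34.74 F [ 0.97 -0.08 -0.53] open 1.0 gf 0.0
need turn [  0.    0.  -49.7] shift [-0.3532 -0.2021  0.0038]
[ 0.   0.  -6.2] [-0.0442 -0.0253  0.0005]
[  0.    0.  -12.4] [-0.0883 -0.0505  0.001 ]
[  0.    0.  -18.6] [-0.1325 -0.0758  0.0014]
[  0.    0.  -24.8] [-0.1766 -0.101   0.0019]
[  0.   0. -31.] [-0.2208 -0.1263  0.0024]
[  0.    0.  -37.2] [-0.2649 -0.1515  0.0029]
[  0.    0.  -43.4] [-0.3091 -0.1768  0.0033]
[  0.    0.  -49.7] [-0.3532 -0.2021  0.0038]
```

Request:
play_rows(
  increments=[0,0,-8,-0.045,-0.025,0,0,0,0,-16,-0.09,-0.051,0,0,0,0,-24,-0.135,-0.077,0,0,0,0,-32,-0.18,-0.103,0,0,0,0,-40,-0.225,-0.129,0,0],
)

```text
time: 14.88
tcp_pos: [0.4869, -0.0825, 0.3339]
eef_rot: [0.0, 0.133, 0.991, 0.0]
force: [-0.0, 0.2, 0.4]
opening: 0.997
grasp_force: 0.0
```

```bash
python3 - <<'E'
from h import *
goto(.5015,-.2293,.25,84.4,4)
E
```

```text
t 14.875 tcp [ 0.4869 -0.0825  0.3339] yaw 74.68 F [-0.02  0.16  0.42] open 0.997 gf 0.0
need turn [ 0.   0.  -9.7] shift [-0.0528 -0.1377  0.0839]
[ 0.   0.  -2.4] [-0.0132 -0.0344  0.021 ]
[ 0.   0.  -4.9] [-0.0264 -0.0689  0.0419]
[ 0.   0.  -7.3] [-0.0396 -0.1033  0.0629]
[ 0.   0.  -9.7] [-0.0528 -0.1377  0.0839]
```

Request:
play_rows(
  increments=[0,0,-2.5,-0.013,-0.035,0.02,0,0,0,-5,-0.026,-0.07,0.04,0,0,0,-7.5,-0.04,-0.104,0.06,0,0,0,-9.7,-0.053,-0.138,0.084,0,0,0,-9.7,-0.053,-0.138,0.084,0],
)

```text
time: 15.5
tcp_pos: [0.5001, -0.2296, 0.2465]
eef_rot: [-0.003, 0.053, 0.999, 0.001]
force: [-0.1, 0.4, 0.3]
opening: 1.002
grasp_force: 0.0
```

```bash
python3 - <<'E'
from h import *
im,w=cloud('wrist'); save('pin',im); Z=w[...,2]
k=(Z>.132)&(Z<.155)&(abs(w[...,0]-.5015)<.03)&(abs(w[...,1]+.229)<.025)
print('pin',k.sum(),w[k].mean(0) if k.any() else '', (np.nanmin(w[k],0),np.nanmax(w[k],0)) if k.any() else '')
goto(.5015,-.2293,.136,84.4,4)
E
```

```text
pin 191 [ 0.50021441 -0.23109079  0.14244145] (array([ 0.49531738, -0.2372291 ,  0.13266857]), array([ 0.50693579, -0.22503186,  0.14615874]))
t 15.55 tcp [ 0.5007 -0.2284  0.2484] yaw 83.99 F [-0.19  0.45  0.36] open 1.004 gf 0.0
need turn [ 0.1 -0.1 -0.4] shift [-0.0012 -0.0009  0.1124]
[ 0.  -0.  -0.1] [-0.0003 -0.0002  0.0281]
[ 0.  -0.1 -0.2] [-0.0006 -0.0005  0.0562]
[ 0.1 -0.1 -0.3] [-0.0009 -0.0007  0.0843]
[ 0.1 -0.1 -0.4] [-0.0012 -0.0009  0.1124]
```

View pics/pin.png

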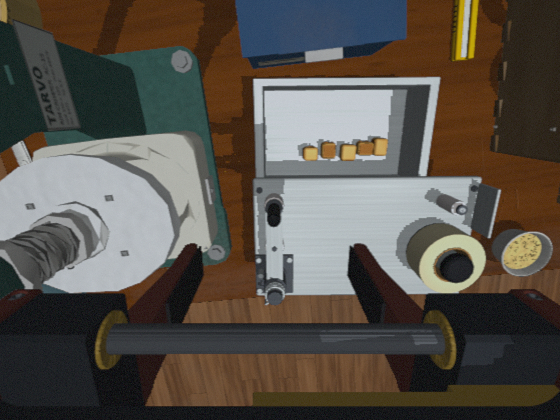

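The picture shows the five croutons in the pan (310–380, 147–155) and the pin at (273,210), between the open fingers. I'll go down and close.

Request:
play_rows(
  increments=[0,0,0,0,-0.002,0.03,0,0,0,0,0,-0.002,0.06,0,0,0,0,0,-0.002,0.09,0,0,0,0,0,-0.002,0.112,0,0,0,0,0,-0.002,0.112,0],
)

```text
time: 16.18
tcp_pos: [0.5008, -0.2286, 0.1371]
eef_rot: [-0.001, 0.051, 0.999, 0.001]
force: [-0.4, 0.5, 0.7]
opening: 1.001
grasp_force: 0.0
```

Request:
play_rows(
  increments=[0,0,0,0,0,0,255,0,0,0,0,0,0,255,0,0,0,0,0,0,255,0,0,0,0,0,0,255,0,0,0,0,0,0,255],
)

```text
time: 16.8
tcp_pos: [0.5011, -0.2301, 0.1376]
eef_rot: [0.0, 0.051, 0.999, -0.0]
force: [0.5, -0.6, 0.1]
opening: 0.469
grasp_force: 0.0
```

Request:
play_rows(
  increments=[0,0,0,0,0,0,255,0,0,0,0,0,0,255,0,0,0,0,0,0,255,0,0,0,0,0,0,255,0,0,0,0,0,0,255],
)

```text
time: 17.42
tcp_pos: [0.501, -0.2305, 0.1375]
eef_rot: [-0.0, 0.052, 0.999, -0.0]
force: [-0.1, -3.3, -0.9]
opening: 0.129
grasp_force: 30.0
```

```bash
cat >> h.py <<'E'
PIV=np.array(D(.04,-.082))
def arc(th,z,L=.09,yaw0=84.4,n=5,extra=0):
    """rows along the pin's arc from the present pose up to angle th (rad), tool turning along"""
    s=r.get_state(); M=rot(s).as_matrix(); p0=s['tcp_pos']; a=.0972
    e=p0[:2]-PIV; L=np.hypot(*e); ang=np.arctan2(e[1],e[0])  # world bearing; rest = pi - a
    t0=(np.pi-a-ang+np.pi)%(2*np.pi)-np.pi
    print('t',s['time'],'tcp',p0.round(4),'th now',round(t0,3),'L',L.round(4),'yaw',np.degrees(np.arctan2(M[1,1],M[0,1])).round(1),'F',s['force'].round(1),'open',round(s['opening'],3),'gf',s['grasp_force'],'j6',s['joint_positions'][5].round(2))
    for i in range(1,n+1):
        t=t0+(th-t0)*i/n; b=np.pi-a-t
        p=np.array([*(PIV+L*np.array([np.cos(b),np.sin(b)])),p0[2]])
        print(round(t,3),'turn z',np.degrees(t-t0).round(1),'shift',(M.T@(p-p0)).round(4))
E
python3 - <<'E'
from h import *
arc(.5,.136)
E
```

```text
t 17.425 tcp [ 0.501  -0.2305  0.1375] th now -0.005 L 0.0907 yaw 84.1 F [-0.1 -3.3 -0.9] open 0.129 gf 29.99973088502884 j6 -1.96
0.096 turn z 5.8 shift [-0.0004  0.0091 -0.    ]
0.197 turn z 11.6 shift [-0.0016  0.0182 -0.    ]
0.298 turn z 17.4 shift [-0.0038  0.0271 -0.    ]
0.399 turn z 23.1 shift [-0.0069  0.0357 -0.    ]
0.5 turn z 28.9 shift [-0.0108  0.044  -0.    ]
```

The pin is gripped. I'll swing it along the arc, turning the tool with it.

Request:
play_rows(
  increments=[0,0,5.8,-0.0004,0.009,0,255,0,0,11.6,-0.0016,0.018,0,255,0,0,17.4,-0.0038,0.027,0,255,0,0,23,-0.0069,0.0357,0,255,0,0,29,-0.0108,0.044,0,255],
)

```text
time: 18.05
tcp_pos: [0.5165, -0.188, 0.1375]
eef_rot: [0.0, 0.302, 0.953, -0.001]
force: [2.0, -6.5, -3.1]
opening: 0.131
grasp_force: 30.0
```

```bash
python3 - <<'E'
from h import *
arc(1.0,.136)
E
```

```text
t 18.05 tcp [ 0.5165 -0.188   0.1375] th now 0.5 L 0.0904 yaw 54.9 F [ 2.  -6.5 -3.1] open 0.131 gf 29.997946321964264 j6 -1.37
0.6 turn z 5.7 shift [-0.0003  0.009  -0.    ]
0.7 turn z 11.5 shift [-0.0015  0.018  -0.    ]
0.8 turn z 17.2 shift [-0.0036  0.0268 -0.    ]
0.9 turn z 22.9 shift [-0.0066  0.0353 -0.    ]
1.0 turn z 28.6 shift [-0.0104  0.0435 -0.    ]
```

Request:
play_rows(
  increments=[0,0,5.7,-0.0003,0.009,0,255,0,0,11.5,-0.0015,0.018,0,255,0,0,17.2,-0.0036,0.0268,0,255,0,0,23,-0.0066,0.0353,0,255,0,0,28.6,-0.0104,0.0435,0,255],
)

```text
time: 18.68
tcp_pos: [0.5494, -0.1587, 0.1375]
eef_rot: [0.0, 0.528, 0.849, -0.001]
force: [-2.1, -6.7, -0.3]
opening: 0.131
grasp_force: 30.0
```

```bash
python3 - <<'E'
from h import *
arc(1.40,.136,n=4)
E
```

```text
t 18.675 tcp [ 0.5494 -0.1587  0.1375] th now 0.993 L 0.0905 yaw 26.3 F [-2.1 -6.7 -0.3] open 0.131 gf 29.99954402446747 j6 -0.8
1.095 turn z 5.8 shift [-0.0003  0.0092 -0.    ]
1.197 turn z 11.7 shift [-0.0015  0.0183 -0.    ]
1.298 turn z 17.5 shift [-0.0036  0.0273 -0.    ]
1.4 turn z 23.3 shift [-0.0066  0.036  -0.0001]
```

Request:
play_rows(
  increments=[0,0,5.8,-0.0003,0.009,0,255,0,0,11.7,-0.0015,0.018,0,255,0,0,17.5,-0.0036,0.027,0,255,0,0,23,-0.0066,0.036,0,255,0,0,24,-0.0073,0.038,0,255],
)

```text
time: 19.3
tcp_pos: [0.5857, -0.1484, 0.1374]
eef_rot: [-0.001, 0.692, 0.722, -0.002]
force: [-11.0, -4.9, 3.3]
opening: 0.129
grasp_force: 30.0
```

```bash
python3 - <<'E'
from h import *
arc(1.45,.136,n=1)
E
```

```text
t 19.3 tcp [ 0.5857 -0.1484  0.1374] th now 1.413 L 0.0907 yaw 2.4 F [-11.   -4.9   3.3] open 0.129 gf 30.008407831192017 j6 -0.34
1.45 turn z 2.1 shift [ 0.      0.0034 -0.    ]
```

Request:
play_rows(
  increments=[0,0,0,0,0.001,0,255,0,0,0,0,0.002,0,255,0,0,0,0,0.002,0,255,0,0,0,0,0.002,0,255],
)

```text
time: 19.8
tcp_pos: [0.5859, -0.1484, 0.1374]
eef_rot: [-0.002, 0.692, 0.722, -0.003]
force: [-14.1, -5.0, 4.9]
opening: 0.127
grasp_force: 30.0
```

```bash
python3 - <<'E'
from h import *
arc(1.45,.136,n=1)
im,w=cloud('top'); hsv=cv2.cvtColor(im,cv2.COLOR_RGB2HSV); Z=w[...,2]
im2,_=cloud('scene'); save('end',im2)
k=np.zeros(Z.shape,bool); k[130:500,130:192]=1; k[:238]=0;k[268:]=0; k&=(Z>.06)&(Z<.15)
print('brush',k.sum(),np.nanmedian(w[k],0))
for nm,a in (('crumbs',(172,202,258,290)),('green',(244,277,233,268))):
    q=w[a[0]:a[1],a[2]:a[3]].reshape(-1,3); q=q[q[:,2]>(.02 if nm=='crumbs' else .18)]; print(nm,np.nanpercentile(q,[1,50,99],axis=0).round(3).tolist())
E
```

```text
t 19.8 tcp [ 0.5859 -0.1484  0.1374] th now 1.415 L 0.0907 yaw 2.4 F [-14.1  -5.    4.9] open 0.127 gf 30.024014711380005 j6 -0.34
1.45 turn z 2.0 shift [-0.      0.0032 -0.    ]
brush 217 [0.4480392  0.36505042 0.0873843 ]
crumbs [[0.59, 0.057, 0.02], [0.623, 0.088, 0.024], [0.651, 0.117, 0.035]]
green [[0.398, 0.098, 0.188], [0.43, 0.132, 0.195], [0.464, 0.163, 0.206]]
```

View pics/end.png

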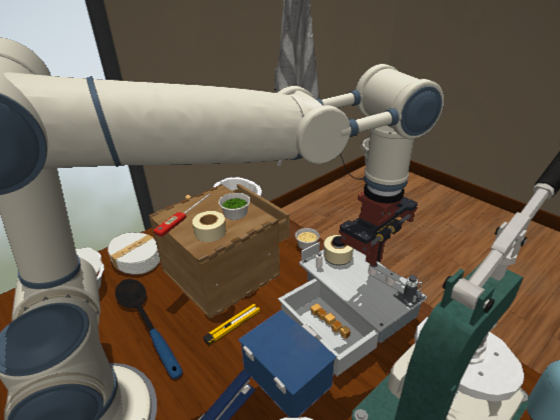

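The arm is at its stop: an extra 2 mm push raised the force without moving the pin. Both pots are unmoved, the brush is standing, and the croutons are in the pan (around (330,320)). I'll hand the job in.

```bash
python3 -c "
from h import *
print(r.close_job())"
```

```text
the job is handed in; nothing more can be done
None
```

I've handed the job in, with no verdict returned: all five croutons are in the pan, the brush is back on the table on its tufts, both pots are unmoved, and the gripper is holding the tension arm at its stop.

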